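# Turn the leaf of a glass sample stand

### The arm

A 7-joint arm with a two-finger parallel gripper is mounted at the origin on the work surface. World frame = base frame: x ahead of the robot, y to its left, z up, the work surface at z = 0. Lengths are in m, angles in rad, forces in N, time in s.
With the tool pointing down it reaches from about 0.425 to 0.875 m from the base axis. Payload 4.7 kg.
Tool frame: the origin (TCP) lies on the centre line of the jaws, within the pads' length; the fingertips stand ahead of it and the grasp point (between the pads) lies 2 mm behind it (nose_length is the z of the fingertips in the tool frame, in m); z points along the fingers, y is the line along which they close (so a half turn about z gives the same grasp; the last joint's range is limited). The gripper opens to 87 mm and grips with 3 to 60 N. Pads are 19 mm wide; open, the fingers measure 117 mm over their backs; the gripper's body (75 mm by 190 mm) begins 51 mm behind the grasp point.
Start: joints at [1.119, 0.321, -0.07, 1.45, 0.023, 1.371, -0.057], TCP at [0.292, -0.581, 0.24] pointing down, gripper open.
Joint ranges: [-2.86, 2.86], [-0.3, 2.09], [-1.38, 1.24], [0.06, 2.45], [-1.56, 4.7], [0.09, 2.05], [-2.69, 2.69]. Speed limits (rad/s): [2.57, 2.57, 3.14, 3.14, 3.14, 3.14, 3.14].

### API

Orientations are given as a rotation vector (axis times angle).
In Python, from bench import * gives the robot as it stands.
- The arm moves only by the tool send_rows, never from a script. Its arguments are lists of equal length, an entry for each row: "xyz": the shift along the tool's x, y, z in mm, a list of three; "dr": the turn, a rotation vector about the tool's x, y, z in rad, a list of three. A call has exactly 10 rows; each row is the pose to reach, as a shift and turn from the pose commanded when the call began, along the tool's axes at that moment; what a row does not reach only later rows make up. A row lasts 1/12 s, in which the tool goes at most 41.7 mm and 7.16 degrees, less where a joint would pass 70% of its speed; a pose out of reach is approached as far as the arm can. A call with a gripper value outside its range is refused whole. "jaw" is the finger opening in mm, from 0 to 87, set as the call begins (left out, the last holds). The fingers move at their own pace and stop on an object; "grip_force" is the grip in N (left out, the last holds). Time passes only in rows, so rows that repeat a pose let the fingers close, or fill a call up. It gives the time, the measured TCP pose, the force, the opening and the grip force at its end, in the units of the state.
- get_state(): the state, without advancing time (a new reading comes with each control period).
- get_image(name): name is "scene" or "top"; returns the picture (480x640x3 uint8, red, green, blue); there is no depth.
- calibration(name): a dict with "vfov" (degrees; the focal length in pixels is half the picture's height over the tangent of half this angle, whatever the lens; pixels are square), "cx", "cy" (the principal point, pixels), "rvec" (rotation vector, rad) and "tvec" (3), from world to camera coordinates, as OpenCV has them. Camera axes: x right, y down, z forward; pixel columns grow to the right and rows downward; lengths in m; the calibration is good to about 2 mm. A picture is of the moment at which its call begins. calibration takes no time and is no camera call.
- close_job(): hands the job in; it is judged then, once.
The state is a dict: "time": time; "joint_positions": joint angles; "qd": joint speeds; "joint_torque": joint torques, N m; "position": TCP position; "tool_rot": TCP orientation; "ft_force": force on the tool from outside, world axes, zero at the start; "torque": the same for the moment, N m; "grip_width": opening from 0.0 (shut) to 1.0 (fully open); "grip_force": force on a finger pad.
Only numpy, scipy, OpenCV 4.12 (cv2) and the standard library are available. Lean on these libraries where they do the work, as an engineer would, in place of code of your own. Each camera call takes 0.05 s, during which the arm holds its last target. There are 200 camera calls.

### The job

On the lampworking bench stands a sample stand with one stiff leaf hinged on its spine. With the fingertips, reach under the leaf's projecting tab, turn the leaf over the spine and press it down until it lies flat on the other side, so that the samples under it are uncovered, then take the hand away. Turn it slowly and gently from its back and edges: do not pinch it or press on the glass tiles on its face, do not shift or lift the stand, and leave the bowl, the block and the pliers alone.

Things in the scene. Friction and masses are not known exactly. Their poses are not given: they have to be found in the camera images.
- stand: Sample stand: dark wooden plinth, 150 mm along its x (along the spine) by 210 mm along y, top 62 mm above the bench; 2.2 kg, loose. Origin: centre of its underside, z up. The spine, a steel rod above its middle, is held by two steel lugs, tops 76 mm above the bench. The leaf starts on the -y side over six fixed glass tiles; the +y side is bare but for low bumpers.
- leaf (a joint): Leaf angle about the spine, rad. 0: flat on the stand's -y side; 1.57 upright; 3.14 flat on the +y side (rubber stops at both ends). Starts at 0 to 0.3. The hinge is stiff: it holds the leaf wherever it is left and takes about 2 N at the tab to turn. Leaf: grey board 4 mm thick, 130 mm along the spine, reaching 110 mm from the axis; with its tiles 0.14 kg.
- tab_edge (a point): Middle of the outer edge of the tab on the leaf's free edge, at mid-thickness, 138 mm from the spine's axis. Tab: 100 mm wide along the spine, 4 mm thick, standing out 33 mm past the plinth with free air under it down to the bench. Axes turn with the leaf: x along the spine, -y from spine to tab, z out of the tiled face; the plain back faces -z.
- spine_mid (a point): Middle of the spine, on the hinge axis, at the leaf's mid-thickness; 70 mm above the bench, above the stand's origin.
- samples: Glass tiles on the leaf's face, 4 mm proud of it: six of 38 by 42 mm on the board, one of 92 by 18 mm on the tab, 3 to 5 mm in from the edges. They face up at the start and down once the leaf is turned; not to be pressed or pinched. Origin: on the spine's axis at its middle.
- bowl: Loose steel bowl, 110 mm across, 55 mm high, beyond the stand; leave alone. Origin: centre of its underside.
- marver: Loose black graphite block, 60 by 90 by 30 mm, beyond the stand; leave alone. Origin: centre of its underside.
- pliers: Loose pliers with red handles, about 170 mm long and 14 mm high, lying on the robot's side of the stand; leave alone. Origin: on the bench near the joint, its x towards the jaws.

How it is judged:
On the way:
1. the leaf has been raised upright (value of joint leaf above 1.4 rad).
At the end, for the whole second after the job is handed in: The leaf lies flat on the stand's other side (joint above 3.08 rad, that is within about 3.5 degrees of its stop) and at rest; the stand is upright and within 20 mm of where it was, the bowl, block and pliers within 30 mm (value of joint leaf above 3.08 rad and velocity of joint leaf between -0.05 and 0.05 rad/s and distance of stand from where it was at the start of the episode below 0.02 m and angle between stand's own z axis and vertical below 0.05 rad and distance of each of bowl, marver, pliers from where it was at the start of the episode below 0.03 m); the robot touches nothing.
It fails at once if the glass tiles on the leaf's face are pressed, or the leaf is pinched across them (over 2 N) (contact force between the fingers and samples above 2 N).
It fails at once if the leaf is slapped over (faster than 3 rad/s) (velocity of joint leaf above 3 rad/s).
It fails at once if the stand is shoved more than 20 mm, lifted or tipped (distance of stand from where it was at the start of the episode above 0.02 m or height (world z) of stand above 0.01 m or angle between stand's own z axis and vertical above 0.1 rad).
It fails at once if a bystander is moved more than 30 mm or lifted (distance of any of bowl, marver, pliers from where it was at the start of the episode above 0.03 m or height (world z) of any of bowl, marver, pliers above 0.015 m).
It fails at once if the fingers press on the stand or its leaf with over 40 N (contact force between the fingers and stand above 40 N).
It also fails if it takes over 45 s, if anything falls off the work surface, if the arm or the gripper's body presses on something with over 40 N, if the wrist force passes 120 N, or if a joint passes its speed limit or range.

## Working session

There is one attempt and no reset: what is moved stays moved. The work goes in short steps, Python scripts to look and compute and a tool call to move; the robot and the scene stay as the last step left them, time stands still between calls to the robot, and variables do not carry over. Pictures are saved under pics/ and viewed, at most 10 in all, crops included, and the job is handed in when it is done.

Besides the shell and the picture viewer there is one more tool, called as name(argument=value, ...), one argument or row to a line, values as JSON. send_rows: Moves the arm, as the interface text tells. Its arguments: {"type":"object","properties":{"xyz":{"type":"array"},"dr":{"type":"array"},"jaw":{"type":"number"},"grip_force":{"type":"number"}},"required":["xyz","dr"]}

```bash
mkdir -p pics; python3 - <<'E'
from bench import *
import cv2,numpy as np
for n in ("scene","top"):
    im=get_image(n); cv2.imwrite(f"pics/{n}0.png",im[:,:,::-1]); print(n,calibration(n))
s=get_state(); print({k:np.round(v,3) for k,v in s.items()})
try: print(nose_length)
except Exception as e: print(e)
E
```

```text
scene {'vfov': 47.766335167107485, 'cx': 318.1641962337105, 'cy': 246.39291004565692, 'rvec': array([ 1.2892252 ,  2.38143112, -0.84649698]), 'tvec': array([ 0.33339352, -0.36660944,  1.14253134])}
top {'vfov': 52.52558967670555, 'cx': 311.7605150746868, 'cy': 236.81052233839668, 'rvec': array([ 2.18688363, -2.15814446,  0.11701983]), 'tvec': array([-0.00430357,  0.61672829,  0.74760103])}
{'time': np.float64(0.1), 'joint_positions': array([ 1.119,  0.322, -0.07 ,  1.452,  0.023,  1.371, -0.057]), 'qd': array([-0.002, -0.003, -0.001, -0.004,  0.002, -0.   , -0.   ]), 'joint_torque': array([ 0.0000e+00, -4.9257e+01, -4.0600e-01, -3.1340e+01, -6.4000e-02,
        3.9000e-02,  0.0000e+00]), 'position': array([ 0.292, -0.58 ,  0.239]), 'tool_rot': array([-3.055e+00, -7.250e-01,  1.000e-03]), 'ft_force': array([-0.1  ,  0.033,  0.336]), 'torque': array([-0.018,  0.025,  0.039]), 'grip_force': np.float64(0.0), 'grip_width': np.float64(0.998)}
0.017
```

View pics/scene0.png

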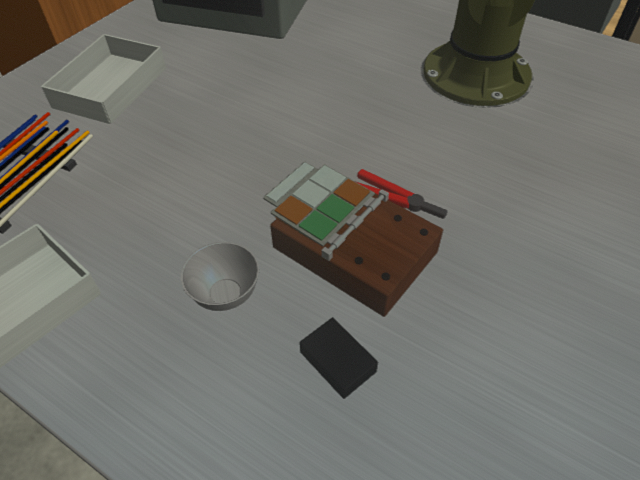

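View pics/top0.png

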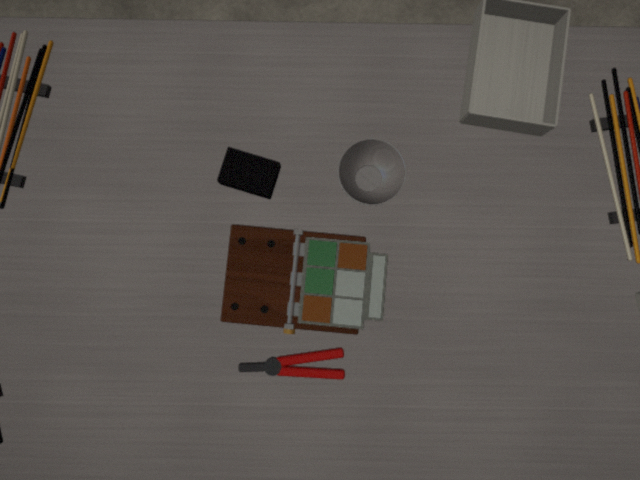

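The views show the stand at top (295,280), with the tab pointing right to (385,288), the pliers at (290,365), the bowl at (372,171) and the block at (250,173). In the scene view the tab's outer edge runs from about (264,197) to (305,163). I'll zoom in for corner pixels.

```bash
python3 - <<'E'
import cv2,numpy as np
t=cv2.imread("pics/top0.png")[210:390,210:400]; s=cv2.imread("pics/scene0.png")[150:320,255:455]
a=cv2.resize(cv2.convertScaleAbs(t,alpha=1.6),(400,379),interpolation=cv2.INTER_CUBIC) if 0 else cv2.resize(cv2.convertScaleAbs(t,alpha=1.8),None,fx=3,fy=3,interpolation=cv2.INTER_CUBIC)
b=cv2.resize(s,None,fx=3.5,fy=3.5,interpolation=cv2.INTER_CUBIC)
cv2.imwrite("pics/t1.png",a);cv2.imwrite("pics/s1.png",b);print(a.shape,b.shape)
E
cat > h.py <<'E'
from bench import *
import cv2,numpy as np
from scipy.spatial.transform import Rotation as R
def cam(n):
    c=calibration(n); f=240/np.tan(np.radians(c["vfov"]/2))
    return np.array([[f,0,c["cx"]],[0,f,c["cy"]],[0,0,1]]),R.from_rotvec(c["rvec"]).as_matrix(),np.array(c["tvec"])
def ray(n,p):
    K,M,t=cam(n); o=-M.T@t; d=M.T@np.linalg.inv(K)@[p[0],p[1],1]; return o,d
def onz(n,p,z):
    o,d=ray(n,p); return o+d*(z-o[2])/d[2]
def tri(p,q):
    (o,d),(a,b)=ray("top",p),ray("scene",q)
    A=np.c_[d,-b]; k=np.linalg.lstsq(A,a-o,rcond=None)[0]; x,y=o+d*k[0],a+b*k[1]
    return (x+y)/2,np.linalg.norm(x-y)
E
```

```text
(540, 570, 3) (595, 700, 3)
```

View pics/t1.png

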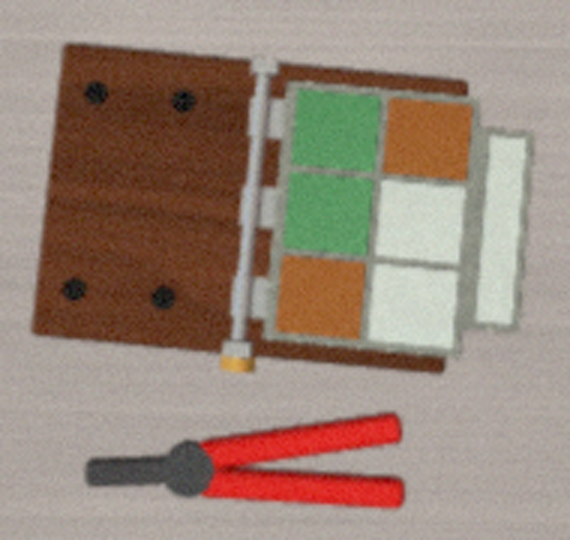

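View pics/s1.png

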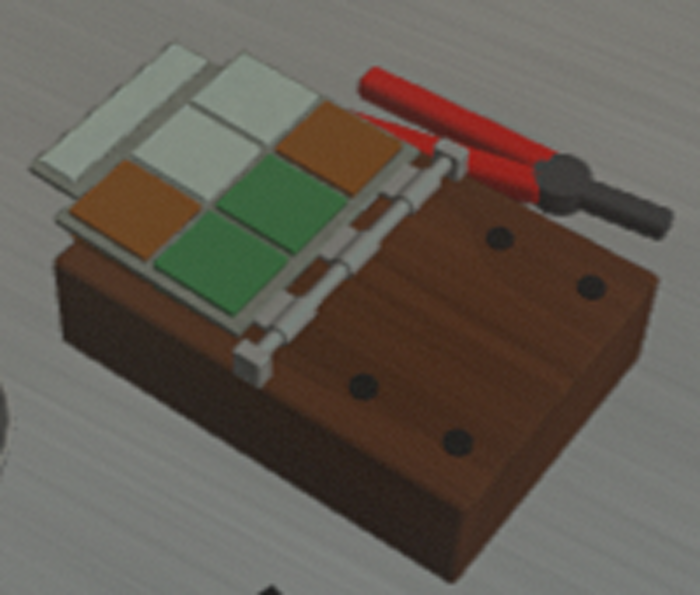

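The crops give top-view plinth corners at (66,44), (33,333), (443,371), (468,82) and tab outer corners at (530,130), (517,327). The tab corners in the scene crop are (33,168) and (174,42).

```bash
python3 - <<'E'
from h import *
T=lambda u,v:(210+(u-1)/3,210+(v-1)/3); S=lambda u,v:(255+(u-1.2)/3.5,150+(v-1.2)/3.5)
P=np.array([onz("top",T(*p),.062) for p in [(66,44),(33,333),(443,371),(468,82)]])
print(P.round(4), P.mean(0))
print([np.linalg.norm(P[i]-P[(i+1)%4]).round(4) for i in range(4)])
P2=np.array([onz("scene",S(*p),.062) for p in [(455,510),(658,280)]]);print("scene corners",P2)
ex=(P[0]-P[1]+P[3]-P[2]); ex/=np.linalg.norm(ex); yaw=np.arctan2(ex[1],ex[0]);print("yaw",yaw)
c=P.mean(0); M=R.from_euler('z',yaw).as_matrix()
for n,a,b in [("far",(530,130),(33,168)),("near",(517,327),(174,42))]:
    x,e=tri(T(*a),S(*b)); print(n,x.round(4),e.round(4),(M.T@(x-[c[0],c[1],0])).round(4))
for n,p,z in [("lugfar",(265,62),.076),("lugnear",(236,350),.076),("plfar",(400,425),.007),("pltip",(88,471),.007)]: 
    x=onz("top",T(*p),z);print(n,x.round(4),(M.T@(x-[c[0],c[1],0])).round(4))
print("bowl",onz("top",(372,171),.055),onz("top",(372,204),.055))
print(R.from_rotvec(get_state()["tool_rot"]).as_matrix().round(3))
E
ls; python3 -c "
import bench;print([n for n in dir(bench) if n[0]!='_'])"
```

```text
[[ 0.6312  0.1276  0.062 ]
 [ 0.4845  0.1399  0.062 ]
 [ 0.4682 -0.0666  0.062 ]
 [ 0.6144 -0.0789  0.062 ]] [0.54961325 0.0304938  0.062     ]
[np.float64(0.1472), np.float64(0.2071), np.float64(0.1467), np.float64(0.2072)]
scene corners [[0.63570801 0.12687155 0.062     ]
 [0.48931505 0.14207327 0.062     ]]
yaw -0.08377827420650594
far [ 0.5889 -0.108   0.076 ] 0.001 [ 0.0508 -0.1347  0.076 ]
near [ 0.4912 -0.1012  0.0768] 0.0011 [-0.0472 -0.1361  0.0768]
lugfar [0.6217 0.025  0.076 ] [0.0723 0.0006 0.076 ]
lugnear [0.4785 0.0371 0.076 ] [-0.0714  0.0006  0.076 ]
plfar [ 0.4342 -0.0491  0.007 ] [-0.1084 -0.089   0.007 ]
pltip [0.408  0.1179 0.007 ] [-0.1484  0.0752  0.007 ]
bowl [ 0.71978447 -0.0895396   0.055     ] [ 0.66717614 -0.0895584   0.055     ]
[[ 0.893  0.449 -0.001]
 [ 0.449 -0.893  0.001]
 [-0.    -0.002 -1.   ]]
h.py
pics
['MotionError', 'calibration', 'close_job', 'get_image', 'get_state', 'nose_length']
```

```bash
cat >> h.py <<'E'
C=np.array([.551,.0305,0]); YAW=-.084; W=R.from_euler('z',YAW); LX=-.005
def pose(y,z,a):           # fingertip in the stand frame (m), tilt a (rad)
    m=np.array([[0,1,0],[np.cos(a),0,np.sin(a)],[np.sin(a),0,-np.cos(a)]])
    r=W*R.from_matrix(m); return C+W.apply([LX,y,z])-.017*r.as_matrix()[:,2], r
def plan(*ps):
    s=get_state(); r0=R.from_rotvec(s["tool_rot"]); p0=np.array(s["position"])
    for q in ps:
        p,r=pose(*q); print(np.round(q,3),"xyz",(r0.inv().apply(p-p0)*1000).round(0),"dr",(r0.inv()*r).as_rotvec().round(3))
def where():
    s=get_state(); r=R.from_rotvec(s["tool_rot"]); tip=s["position"]+.017*r.as_matrix()[:,2]
    z=W.inv().apply(r.as_matrix()[:,2]); print("t",s["time"],"tip",W.inv().apply(tip-C).round(4),"alpha",np.arctan2(z[1],-z[2]).round(3),"zx",z[0].round(3),"F",W.inv().apply(s["ft_force"]).round(2),"q",np.round(s["joint_positions"],2))
E
python3 -c "
from h import *
where();plan((-.27,.2,0),(-.25,.12,1))"
```

```text
t 0.1 tip [-0.2072 -0.6304  0.2216] alpha 0.001 zx -0.001 F [-0.1   0.02  0.34] q [ 1.12  0.32 -0.07  1.45  0.02  1.37 -0.06]
[-0.27  0.2   0.  ] xyz [ 361. -202.   22.] dr [-2.000e-03 -1.000e-03 -1.021e+00]
[-0.25  0.12  1.  ] xyz [ 364. -206.  110.] dr [ 0.507  0.908 -0.932]
```

send_rows(
  xyz=[
    [36, -20, 2],
    [72, -40, 4],
    [108, -61, 7],
    [144, -81, 9],
    [181, -101, 11],
    [217, -121, 13],
    [253, -141, 15],
    [289, -162, 18],
    [325, -182, 20],
    [361, -202, 22],
  ],
  dr=[
    [0, 0, -0.102],
    [0, 0, -0.204],
    [0, 0, -0.306],
    [0, 0, -0.408],
    [0, 0, -0.51],
    [0, 0, -0.613],
    [0, 0, -0.715],
    [0, 0, -0.817],
    [0, 0, -0.919],
    [0, 0, -1.021],
  ],
  jaw=0,
)

```text
time: 0.93
position: [0.5242, -0.2362, 0.2172]
tool_rot: [-2.307, -2.132, 0.001]
ft_force: [0.8, -0.3, 0.3]
grip_width: 0.328
grip_force: 0.0
```

```bash
python3 -c "
from h import *
where();plan((-.27,.2,0),(-.24,.11,1.05))"
```

```text
t 0.9333 tip [-0.0043 -0.268   0.2002] alpha -0.0 zx -0.0 F [ 0.84 -0.2   0.31] q [ 0.76  0.2  -0.43  1.66  0.09  1.3   0.23]
[-0.27  0.2   0.  ] xyz [-2. -1.  0.] dr [-0.     0.     0.005]
[-0.24  0.11  1.05] xyz [13. -1. 99.] dr [-0.003  1.05   0.004]
```

send_rows(
  xyz=[
    [1, 0, 10],
    [3, 0, 20],
    [4, 0, 30],
    [5, 0, 40],
    [6, 0, 50],
    [8, 0, 60],
    [9, 0, 70],
    [10, 0, 80],
    [12, 0, 90],
    [13, 0, 99],
  ],
  dr=[
    [0, 0.105, 0],
    [0, 0.21, 0],
    [0, 0.315, 0],
    [0, 0.42, 0],
    [0, 0.525, 0],
    [0, 0.63, 0],
    [0, 0.735, 0],
    [0, 0.84, 0],
    [0, 0.945, 0],
    [0, 1.05, 0],
  ],
)

```text
time: 1.77
position: [0.5246, -0.2261, 0.1178]
tool_rot: [-1.657, -1.521, -0.965]
ft_force: [-0.6, -0.6, -0.6]
grip_width: 0.005
grip_force: 0.0
```

```bash
python3 -c "
from h import *
where();plan((-.24,.11,1.05),(-.2,.04,1.05),(-.155,.04,1.05),(-.125,.04,1.05))
cv2.imwrite('pics/s2.png',get_image('scene')[:,:,::-1])"
```

```text
t 1.7667 tip [-0.0048 -0.2431  0.1094] alpha 1.054 zx 0.001 F [-0.56 -0.69 -0.63] q [ 1.09  0.79 -0.45  1.45 -0.52  1.62  0.73]
[-0.24  0.11  1.05] xyz [ 2. -0.  2.] dr [ 0.001 -0.004 -0.001]
[-0.2   0.04  1.05] xyz [-39.  -0.  72.] dr [ 0.001 -0.004 -0.001]
[-0.155  0.04   1.05 ] xyz [-17.  -0. 111.] dr [ 0.001 -0.004 -0.001]
[-0.125  0.04   1.05 ] xyz [ -2.  -0. 137.] dr [ 0.001 -0.004 -0.001]
```

View pics/s2.png

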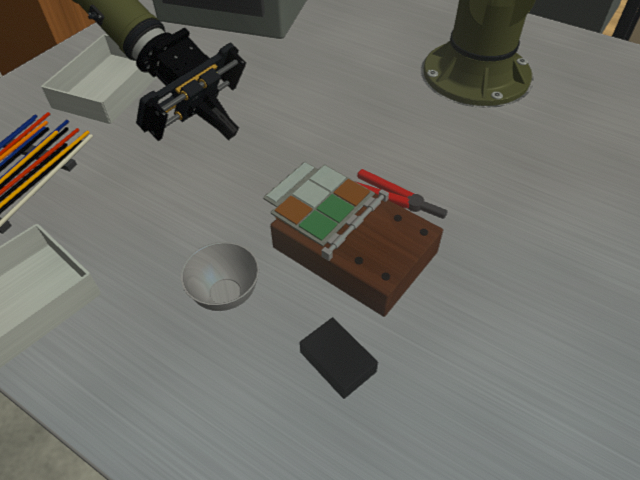

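The fingers are closed and tilted, aimed at the tab from (235,132). Next is sliding them under it.

send_rows(
  xyz=[
    [-10, 0, 18],
    [-20, 0, 36],
    [-30, 0, 54],
    [-40, 0, 73],
    [-34, 0, 85],
    [-27, 0, 97],
    [-20, 0, 109],
    [-12, 0, 123],
    [-4, 0, 137],
    [-4, 0, 137],
  ],
  dr=[
    [0, 0, 0],
    [0, 0, 0],
    [0, 0, 0],
    [0, 0, 0],
    [0, 0, 0],
    [0, 0, 0],
    [0, 0, 0],
    [0, 0, 0],
    [0, 0, 0],
    [0, 0, 0],
  ],
)

```text
time: 2.65
position: [0.5349, -0.1041, 0.0494]
tool_rot: [-1.652, -1.529, -0.96]
ft_force: [0.2, 1.2, -0.0]
grip_width: 0.007
grip_force: 0.0
```

```bash
python3 -c "
from h import *
where()
cv2.imwrite('pics/s3.png',cv2.resize(get_image('scene')[80:280,180:420,::-1],None,fx=3,fy=3))
# finger axis contact: point on tab back at radius r, finger upper side h off axis, overlap d past the point
def tipfor(th,a,r=.128,d=.012,h=.011):
    c=np.array([-r*np.cos(th),.070+r*np.sin(th)])+.002*np.array([-np.sin(th),-np.cos(th)])
    return c+d*np.array([np.sin(a),-np.cos(a)])-h*np.array([np.cos(a),np.sin(a)])
ps=[(*tipfor(th,a),a) for th,a in [(0,1.05),(.15,1.05),(.3,1.0),(.45,.95),(.6,.9),(.75,.8),(.9,.7)]]
plan(*ps)"
```

```text
t 2.65 tip [-0.0048 -0.1207  0.041 ] alpha 1.051 zx -0.004 F [ 0.11  1.21 -0.02] q [ 1.01  0.78 -0.49  1.67 -0.56  1.37  0.77]
[-0.123  0.052  1.05 ] xyz [11. -0. -6.] dr [-0.002  0.     0.004]
[-0.122  0.072  1.05 ] xyz [ 28.  -0. -15.] dr [-0.002  0.     0.004]
[-0.119  0.09   1.   ] xyz [ 46.  -0. -21.] dr [-0.002 -0.05   0.004]
[-0.113  0.108  0.95 ] xyz [ 65.  -0. -25.] dr [-0.002 -0.1    0.004]
[-0.104  0.125  0.9  ] xyz [ 85.  -0. -25.] dr [-0.002 -0.15   0.004]
[-0.094  0.14   0.8  ] xyz [105.  -0. -24.] dr [-0.002 -0.25   0.004]
[-0.082  0.153  0.7  ] xyz [124.  -0. -19.] dr [-0.002 -0.35   0.004]
```

View pics/s3.png

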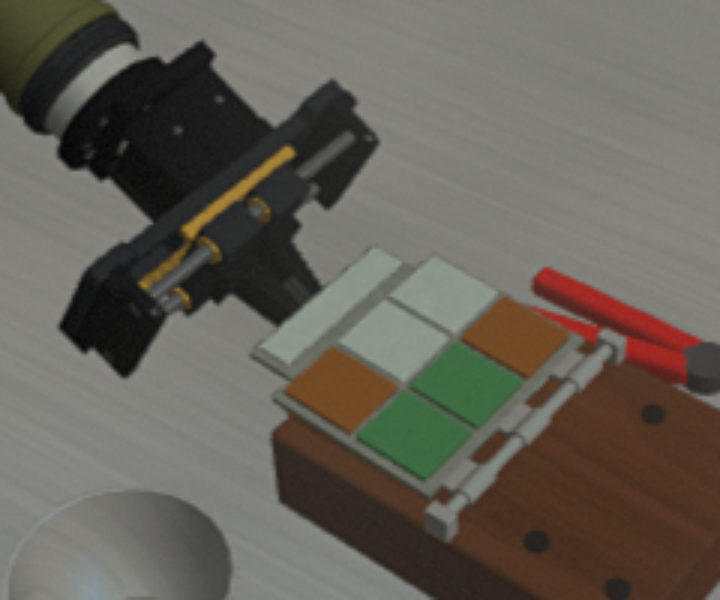

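The fingertips are under the tab at about (295,320) in the crop. Next I lift it slowly.

send_rows(
  xyz=[
    [5, 0, -3],
    [11, 0, -6],
    [17, 0, -9],
    [23, 0, -12],
    [28, 0, -15],
    [34, 0, -17],
    [40, 0, -19],
    [46, 0, -21],
    [55, 0, -23],
    [65, 0, -25],
  ],
  dr=[
    [0, 0, 0],
    [0, 0, 0],
    [0, 0, 0],
    [0, 0, 0],
    [0, 0, 0],
    [0, -0.02, 0],
    [0, -0.035, 0],
    [0, -0.05, 0],
    [0, -0.075, 0],
    [0, -0.1, 0],
  ],
)

```text
time: 3.53
position: [0.5354, -0.0985, 0.1162]
tool_rot: [-1.732, -1.591, -0.888]
ft_force: [0.8, -1.1, -0.5]
grip_width: 0.006
grip_force: 0.9
```

```bash
cat >> h.py <<'E'
def tipfor(th,a,r=.128,d=.012,h=.011):
    c=np.array([-r*np.cos(th),.070+r*np.sin(th)])+.002*np.array([-np.sin(th),-np.cos(th)])
    return c+d*np.array([np.sin(a),-np.cos(a)])-h*np.array([np.cos(a),np.sin(a)])
E
python3 -c "
from h import *
where()
cv2.imwrite('pics/s4.png',cv2.resize(get_image('scene')[80:280,180:420,::-1],None,fx=3,fy=3))
plan(*[(*tipfor(th,a),a) for th,a in [(.45,.95),(.6,.9),(.75,.8),(.9,.7),(1.05,.55),(1.2,.4),(1.35,.25),(1.5,.15)]])"
```

```text
t 3.5333 tip [-0.0047 -0.1161  0.1063] alpha 0.947 zx 0.001 F [ 0.91 -1.07 -0.51] q [ 1.    0.61 -0.51  1.7  -0.56  1.39  0.67]
[-0.113  0.108  0.95 ] xyz [-1. -1.  2.] dr [0.    0.003 0.004]
[-0.104  0.125  0.9  ] xyz [19. -1. -1.] dr [ 0.    -0.047  0.004]
[-0.094  0.14   0.8  ] xyz [38. -1. -1.] dr [ 0.    -0.147  0.004]
[-0.082  0.153  0.7  ] xyz [58. -1.  2.] dr [ 0.001 -0.247  0.004]
[-0.069  0.164  0.55 ] xyz [77. -1.  7.] dr [ 0.001 -0.397  0.004]
[-0.054  0.173  0.4  ] xyz [96. -1. 14.] dr [ 0.001 -0.547  0.004]
[-0.038  0.18   0.25 ] xyz [113.  -1.  25.] dr [ 0.002 -0.697  0.004]
[-0.02   0.184  0.15 ] xyz [127.  -1.  38.] dr [ 0.002 -0.797  0.004]
```

View pics/s4.png

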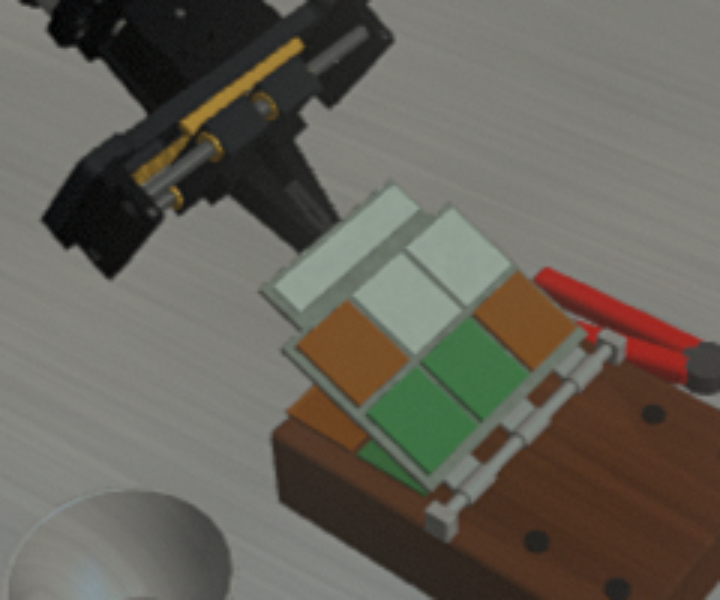

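The leaf is rising cleanly, with the tab edge resting on the fingers. I'll carry on.

send_rows(
  xyz=[
    [10, 0, 0],
    [19, 0, -1],
    [25, 0, -1],
    [31, 0, -1],
    [38, 0, -1],
    [45, 0, 0],
    [51, 0, 1],
    [58, 0, 2],
    [67, 0, 4],
    [77, 0, 7],
  ],
  dr=[
    [0, -0.02, 0],
    [0, -0.047, 0],
    [0, -0.08, 0],
    [0, -0.113, 0],
    [0, -0.147, 0],
    [0, -0.18, 0],
    [0, -0.213, 0],
    [0, -0.247, 0],
    [0, -0.322, 0],
    [0, -0.397, 0],
  ],
)

```text
time: 4.42
position: [0.5392, -0.0486, 0.1742]
tool_rot: [-2.0, -1.835, -0.563]
ft_force: [-0.7, -1.8, -1.2]
grip_width: 0.005
grip_force: 0.7
```

```bash
python3 -c "
from h import *
where()
plan(*[(*tipfor(th,a),a) for th,a in [(1.05,.55),(1.2,.4),(1.35,.25),(1.5,.15),(1.6,.1)]])"
```

```text
t 4.4167 tip [-0.0051 -0.0709  0.1597] alpha 0.55 zx 0.0 F [-0.56 -1.82 -1.24] q [ 0.84  0.29 -0.54  1.77 -0.41  1.27  0.37]
[-0.069  0.164  0.55 ] xyz [ 4.  0. -2.] dr [ 0.     0.    -0.002]
[-0.054  0.173  0.4  ] xyz [24.  0. -2.] dr [-0.    -0.15  -0.002]
[-0.038  0.18   0.25 ] xyz [44.  0.  1.] dr [-0.    -0.3   -0.002]
[-0.02   0.184  0.15 ] xyz [63.  0.  7.] dr [-0.    -0.4   -0.002]
[-0.008  0.185  0.1  ] xyz [74. -0. 13.] dr [-0.    -0.45  -0.002]
```

send_rows(
  xyz=[
    [8, 0, -2],
    [16, 0, -2],
    [24, 0, -2],
    [31, 0, -1],
    [38, 0, 0],
    [44, 0, 1],
    [51, 0, 3],
    [57, 0, 5],
    [63, 0, 7],
    [74, 0, 13],
  ],
  dr=[
    [0, -0.05, 0],
    [0, -0.1, 0],
    [0, -0.15, 0],
    [0, -0.2, 0],
    [0, -0.25, 0],
    [0, -0.3, 0],
    [0, -0.335, 0],
    [0, -0.37, 0],
    [0, -0.4, 0],
    [0, -0.45, 0],
  ],
)

```text
time: 5.25
position: [0.5448, 0.02, 0.2022]
tool_rot: [-2.264, -2.076, -0.112]
ft_force: [0.1, -1.7, -0.5]
grip_width: 0.004
grip_force: 0.6
```

```bash
python3 -c "
from h import *
where()
cv2.imwrite('pics/s5.png',cv2.resize(get_image('scene')[40:280,180:480,::-1],None,fx=2.5,fy=2.5))
# past upright: tip's +x corner on the back at radius r
def t2(th,a,r,h=.009):
    c=np.array([-r*np.cos(th),.070+r*np.sin(th)])+.002*np.array([-np.sin(th),-np.cos(th)])
    return c-h*np.array([np.cos(a),np.sin(a)])
plan(*[(*t2(th,a,r),a) for th,a,r in [(1.6,.1,.118),(1.75,.05,.12),(1.9,0,.122),(2.05,0,.124),(2.2,0,.126),(2.35,0,.126)]])"
```

```text
t 5.25 tip [-0.0053 -0.0093  0.1853] alpha 0.099 zx -0.001 F [ 0.26 -1.72 -0.47] q [ 0.54  0.16 -0.61  1.75 -0.01  1.24 -0.15]
[-0.008  0.187  0.1  ] xyz [-5.  1. -2.] dr [-0.    -0.001  0.006]
[0.01  0.188 0.05 ] xyz [13.  1. -1.] dr [-0.    -0.051  0.006]
[0.029 0.186 0.   ] xyz [32.  1.  3.] dr [ 0.    -0.101  0.006]
[0.046 0.181 0.   ] xyz [49.  1. 10.] dr [ 0.    -0.101  0.006]
[0.064 0.173 0.   ] xyz [65.  1. 20.] dr [ 0.    -0.101  0.006]
[0.078 0.161 0.   ] xyz [79.  1. 33.] dr [ 0.    -0.101  0.006]
```

View pics/s5.png

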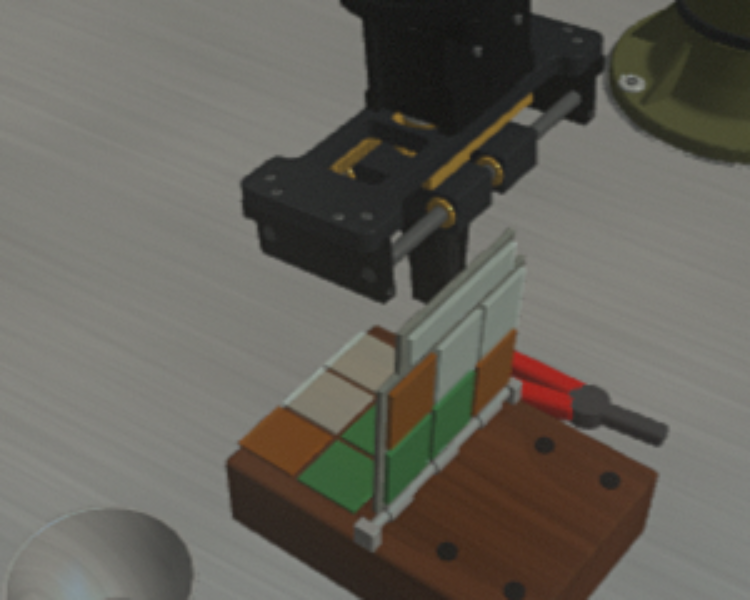

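The leaf is upright, with the fingers behind its back (cut off by the tab edge near (440,297)). Pushing on over.

send_rows(
  xyz=[
    [6, 0, -1],
    [13, 0, -1],
    [20, 0, 0],
    [26, 0, 1],
    [32, 0, 3],
    [41, 0, 6],
    [49, 0, 10],
    [57, 0, 15],
    [65, 0, 20],
    [72, 0, 26],
  ],
  dr=[
    [0, -0.025, 0],
    [0, -0.05, 0],
    [0, -0.067, 0],
    [0, -0.084, 0],
    [0, -0.1, 0],
    [0, -0.1, 0],
    [0, -0.1, 0],
    [0, -0.1, 0],
    [0, -0.1, 0],
    [0, -0.1, 0],
  ],
)

```text
time: 6.13
position: [0.5518, 0.0966, 0.1832]
tool_rot: [-2.311, -2.125, -0.004]
ft_force: [-0.9, -0.3, -0.5]
grip_width: 0.002
grip_force: 0.3
```

```bash
cat >> h.py <<'E'
def t2(th,a,r,h=.009):
    c=np.array([-r*np.cos(th),.070+r*np.sin(th)])+.002*np.array([-np.sin(th),-np.cos(th)])
    return c-h*np.array([np.cos(a),np.sin(a)])
E
python3 -c "
from h import *
where()
plan(*[(*t2(th,a,r),a) for th,a,r in [(2.25,0,.126),(2.4,0,.126),(2.55,0,.126),(2.7,0,.126),(2.85,0,.126)]])"
```

```text
t 6.1333 tip [-0.0048  0.066   0.1662] alpha 0.003 zx -0.0 F [-0.85 -0.37 -0.51] q [ 0.37  0.22 -0.67  1.73  0.14  1.23 -0.42]
[0.069 0.169 0.   ] xyz [ 3. -0. -3.] dr [-0.    -0.003  0.   ]
[0.083 0.157 0.   ] xyz [17. -0. 10.] dr [-0.    -0.003  0.   ]
[0.094 0.142 0.   ] xyz [28. -0. 24.] dr [-0.    -0.003  0.   ]
[0.104 0.126 0.   ] xyz [38. -0. 41.] dr [-0.    -0.003  0.   ]
[0.111 0.108 0.   ] xyz [45. -0. 58.] dr [-0.    -0.003  0.   ]
```

send_rows(
  xyz=[
    [6, 0, 4],
    [12, 0, 7],
    [17, 0, 11],
    [21, 0, 15],
    [25, 0, 20],
    [28, 0, 25],
    [31, 0, 30],
    [34, 0, 35],
    [38, 0, 41],
    [41, 0, 48],
  ],
  dr=[
    [0, 0, 0],
    [0, 0, 0],
    [0, 0, 0],
    [0, 0, 0],
    [0, 0, 0],
    [0, 0, 0],
    [0, 0, 0],
    [0, 0, 0],
    [0, 0, 0],
    [0, 0, 0],
  ],
)

```text
time: 6.97
position: [0.5554, 0.137, 0.1353]
tool_rot: [-2.312, -2.125, -0.004]
ft_force: [-0.0, -0.7, 0.8]
grip_width: 0.004
grip_force: 0.2
```

```bash
python3 -c "
from h import *
where()
cv2.imwrite('pics/s6.png',cv2.resize(get_image('scene')[80:340,230:530,::-1],None,fx=2.2,fy=2.2))
plan(*[(*t2(th,a,r),a) for th,a,r in [(2.8,0,.128),(2.95,0,.130),(3.14,0,.131),(3.2,0,.131)]])"
```

```text
t 6.9667 tip [-0.0045  0.1066  0.1183] alpha 0.003 zx 0.0 F [ 0.03 -0.7   0.78] q [ 0.3   0.3  -0.68  1.76  0.2   1.15 -0.53]
[0.111 0.115 0.   ] xyz [4. 1. 2.] dr [-0.002 -0.003  0.001]
[0.118 0.097 0.   ] xyz [11.  1. 20.] dr [-0.002 -0.003  0.001]
[0.122 0.072 0.   ] xyz [15.  1. 45.] dr [-0.002 -0.003  0.001]
[0.122 0.064 0.   ] xyz [15.  1. 52.] dr [-0.002 -0.003  0.001]
```

View pics/s6.png

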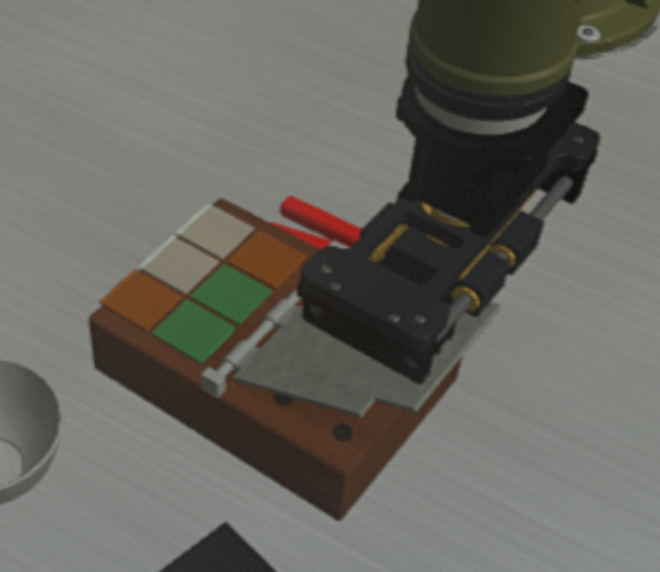

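The leaf is folded over at about 2.75 rad, back up, with the samples uncovered. Pressing down gently now.

send_rows(
  xyz=[
    [2, 0, 4],
    [4, 0, 8],
    [6, 0, 13],
    [8, 0, 18],
    [10, 0, 24],
    [12, 0, 30],
    [13, 0, 36],
    [13, 0, 41],
    [13, 0, 44],
    [13, 0, 46],
  ],
  dr=[
    [0, 0, 0],
    [0, 0, 0],
    [0, 0, 0],
    [0, 0, 0],
    [0, 0, 0],
    [0, 0, 0],
    [0, 0, 0],
    [0, 0, 0],
    [0, 0, 0],
    [0, 0, 0],
  ],
)

```text
time: 7.85
position: [0.5561, 0.1499, 0.0892]
tool_rot: [-2.311, -2.125, -0.002]
ft_force: [-3.0, -1.0, 12.1]
grip_width: 0.002
grip_force: 6.1
```

```bash
python3 -c "
from h import *
where()"
```

```text
t 7.85 tip [-0.0049  0.1194  0.0722] alpha 0.003 zx -0.001 F [-2.93 -1.26 12.11] q [ 0.26  0.36 -0.67  1.79  0.25  1.07 -0.58]
```

A 12 N reaction at tip height 72 mm means the leaf is on its stop. I'll nudge it 1 mm more, then withdraw upward.

send_rows(
  xyz=[
    [0, 0, 1],
    [0, 0, 1],
    [0, 0, 1],
    [0, 0, 0],
    [0, 0, -4],
    [0, 0, -15],
    [0, 0, -35],
    [0, 0, -65],
    [0, 0, -95],
    [0, 0, -120],
  ],
  dr=[
    [0, 0, 0],
    [0, 0, 0],
    [0, 0, 0],
    [0, 0, 0],
    [0, 0, 0],
    [0, 0, 0],
    [0, 0, 0],
    [0, 0, 0],
    [0, 0, 0],
    [0, 0, 0],
  ],
)

```text
time: 8.68
position: [0.5569, 0.1498, 0.2127]
tool_rot: [-2.312, -2.126, -0.007]
ft_force: [0.5, 1.0, -0.6]
grip_width: 0.006
grip_force: 0.0
```

send_rows(
  xyz=[
    [-20, 0, -5],
    [-50, 0, -10],
    [-80, 0, -10],
    [-110, 0, -10],
    [-150, 0, -10],
    [-190, 0, -10],
    [-230, 0, -10],
    [-270, 0, -10],
    [-300, 0, -10],
    [-300, 0, -10],
  ],
  dr=[
    [0, 0, 0],
    [0, 0, 0],
    [0, 0, 0],
    [0, 0, 0],
    [0, 0, 0],
    [0, 0, 0],
    [0, 0, 0],
    [0, 0, 0],
    [0, 0, 0],
    [0, 0, 0],
  ],
)

```text
time: 9.52
position: [0.5297, -0.1588, 0.2194]
tool_rot: [2.324, 2.112, -0.001]
ft_force: [1.0, -0.9, -0.2]
grip_width: 0.001
grip_force: 0.0
```

```bash
python3 -c "
from h import *
where()
a=cv2.resize(get_image('scene')[130:340,240:470],None,fx=2,fy=2)
b=cv2.resize(cv2.convertScaleAbs(get_image('top')[210:345,200:400],alpha=1.8),None,fx=2.3,fy=2.3)
o=np.zeros((600,460,3),np.uint8); o=np.zeros((740,460,3),np.uint8); o[:420,:460]=a[:,:460]; o[425:425+b.shape[0],:460]=b[:,:460]
cv2.imwrite('pics/e.png',cv2.resize(o,(373,600))[:,:,::-1])
cv2.imwrite('pics/topend.png',get_image('top')[:,:,::-1])"
```

```text
t 9.5167 tip [-0.0054 -0.1904  0.2024] alpha -0.001 zx 0.0 F [ 1.1  -0.78 -0.2 ] q [ 0.69  0.16 -0.49  1.71  0.08  1.29  0.09]
```

View pics/e.png

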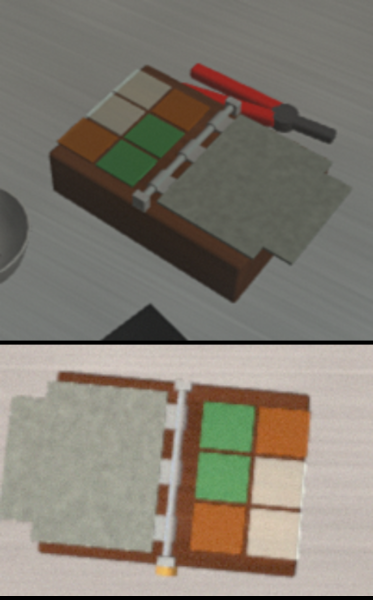

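```bash
python3 -c "
from h import *
x,e=tri((205.9,238.1),(419.4,292.2)); l=W.inv().apply(x-C); print(l,e,np.pi-np.arctan2(l[2]-.072,l[1]))
print(close_job())"
```

```text
[0.04673442 0.13871477 0.06709045] 0.0012850574058082926 3.1769710058638636
the job is handed in; nothing more can be done
None
```

The leaf is turned over and lies flat on the stand's far side (final images put it at about 3.14 rad), the samples are uncovered and the hand is clear. The job was handed in at about 9.7 s of the 45 s, with no verdict returned.

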